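Wipe the print scraps off the build plate

TASK

The scraper block stands on its end on the desk: lay it down on its long blade edge, gently and without letting it topple, and let go of it. Then take it again and wipe the three loose print scraps with its blade off the build plate into the open catch tray, keeping the gripper itself off the scraps. When all three lie in the tray, put the scraper down on the bare desk, standing on its long blade edge, and leave the mug, the bottle and the screwdriver where they are.

Things in the scene. Friction and masses are not known exactly. Their poses are not given: they have to be found in the camera images.
- scraper: Loose grey plastic block, 0.2 to 0.4 kg, 150 mm long, 80 mm from blade edge to back edge, 28 mm thick, black rubber blade along one long edge. It starts upright on a short end. Origin: middle of that short end; z along its length (0 to 150 mm), x from the blade edge (-40 mm) to the back edge (+40 mm), y across the thickness (+-14 mm). On its long blade edge, x points up.
- blade (a point): Middle of the scraper's blade edge (x = -40, y = 0, z = 75 mm in the scraper's frame, axes parallel to it); it is at desk height when the scraper stands on its blade edge. The blade strip is 18 mm high and 24 mm thick.
- plate: Fixed build plate: dark steel sheet 180 mm (its x) by 240 mm (its y), flat and without rims, its top 70 mm above the desk, on an aluminium block. Origin on the desk under its middle, z up. Catch tray and closed box stand at its two short edges (+y and -y), in either order.
- tray: Fixed open catch tray of grey plastic, 210 mm (its x) by 130 mm (its y), 50 mm high, walls and floor 4 mm thick, directly against one short edge of the plate (that edge overhangs the tray's rim by 5 mm; the rim lies 20 mm below the top of the sheet). Origin under its middle, on the desk; axes parallel to the plate's.
- box: Fixed grey plastic box with its lid shut, same outline and height as the tray (210 x 130 x 50 mm), at the opposite short edge of the plate. Origin under its middle, on the desk.
- strip: Loose print scrap of white plastic on the plate: straight bar 64 x 24 x 10 mm, about 20 g. Origin: middle of its underside, x along its length.
- angle: Loose print scrap of white plastic on the plate: L-shape, outline 60 x 46 mm, 10 mm thick, limbs 20 mm wide, about 20 g. Origin: on its underside, near the middle of the outline.
- yoke: Loose print scrap of white plastic on the plate: U-shape, outline 60 x 40 mm, 10 mm thick, limbs 18 mm wide, about 20 g. Origin: on its underside, near the middle of the outline.
- mug: Bystander: loose white mug, 80 mm across, 90 mm high, beyond the plate. Origin: middle of its underside.
- bottle: Bystander: loose white plastic bottle with a black cap, 48 mm across, 120 mm high, beyond the plate. Origin: middle of its underside.
- driver: Bystander: loose screwdriver lying on the desk beyond the plate, some 200 mm long. Its x runs along it towards the tip.
There are look-alikes about, which are no part of the job. Leave any blue look-alike of the angle alone.

How it is judged (in metres and radians):
On the way, in this order (a step that is already met when the one before it is completed fails the run):
1. the scraper has been laid on its long blade edge on the desk and let go (height (world z) of blade below 0.006 m and angle between scraper's own x axis and vertical below 0.1 rad and linear speed of scraper below 0.03 m/s and contact force between the fingers and scraper below 0.1 N), for 0.2 s.
2. the scraper is held and its blade is down on (within 8 mm of) the build plate (contact force between the fingers and scraper above 1 N and angle between scraper's own x axis and vertical below 0.3 rad and z of blade in the frame of plate between 0.065 and 0.078 m and x of blade in the frame of plate between -0.09 and 0.09 m and y of blade in the frame of plate between -0.14 and 0.14 m), for 0.1 s.
3. all three scraps lie in the tray (x of strip in the frame of tray between -0.105 and 0.105 m and y of strip in the frame of tray between -0.066 and 0.066 m and z of each of strip, angle, yoke in the frame of tray below 0.055 m and linear speed of each of strip, angle, yoke below 0.03 m/s and x of angle in the frame of tray between -0.105 and 0.105 m and y of angle in the frame of tray between -0.066 and 0.066 m and x of yoke in the frame of tray between -0.105 and 0.105 m and y of yoke in the frame of tray between -0.066 and 0.066 m), for 0.2 s.
At the end, for the whole second after the job is handed in: All three scraps lie still within the open tray's outline, under 55 mm above the desk; the scraper stands still on its long blade edge on the desk (edge within 6 mm of desk height, back upward within 0.1 rad), its blade's middle over 75 mm from the tray's middle (all of step 3 and height (world z) of blade below 0.006 m and angle between scraper's own x axis and vertical below 0.1 rad and linear speed of scraper below 0.03 m/s and horizontal distance between blade and tray above 0.075 m); the robot touches nothing.
It fails at once if the scraper was dropped or let topple (turning faster than 8 rad/s) (angular speed of scraper above 8 rad/s).
It fails at once if the gripper or arm itself pushed a scrap (over 1.5 N) (contact force between any of the fingers, the arm and strip above 1.5 N or contact force between any of the fingers, the arm and angle above 1.5 N or contact force between any of the fingers, the arm and yoke above 1.5 N).
It fails at once if a bystander was moved more than 25 mm (distance of any of mug, bottle, driver from where it was at the start of the episode above 0.025 m).
It also fails if it takes over 72 s, if anything falls off the work surface, if the arm or the gripper's body presses on something with over 40 N, if the wrist force passes 120 N, or if a joint passes its speed limit or range.

ROBOT

A 6-joint arm with a two-finger parallel gripper is mounted at the origin on the work surface. World frame = base frame: x ahead of the robot, y to its left, z up, the work surface at z = 0. Lengths are in mm, angles in rad, forces in N, time in s.
With the tool pointing down it reaches from about 350 to 775 mm from the base axis. Payload 7.3 kg.
Tool frame: the origin (TCP) lies at the very end of the fingers, on their centre line; the grasp point (between the pads) lies 19 mm behind it (bot.grip_point_offset is the distance from the TCP to the grasp point, in mm); z points along the fingers, y is the line along which they close (so a half turn about z gives the same grasp; the last joint's range is limited). The gripper opens to 92 mm and grips with 3 to 60 N. Pads are 19 mm wide; open, the fingers measure 130 mm over their backs; the gripper's body (75 mm by 190 mm) begins 47 mm behind the grasp point.
Start: joints at [-1.478, 0.342, 1.524, -0, 1.275, -0.146], TCP at [124.203, -510.116, 226.741] pointing down, gripper open.
Joint ranges: [-2.53, 2.53], [-0.77, 2.02], [0.04, 2.7], [-1, 4.14], [0.28, 2.66], [-3.11, 3.11]. Speed limits (rad/s): [2.57, 2.57, 3.14, 3.14, 3.14, 3.14].

INTERFACE

Orientations are given as [roll, pitch, yaw] about the fixed x, y, z axes, in that order (R = Rz(yaw) Ry(pitch) Rx(roll)).
In Python, from plant import bot gives the robot as it stands. The module is installed in compiled form; this text tells all that it offers.
- The arm moves only by the shell command python3 -m jog 'ROWS' [OPENING]. ROWS is JSON, a list of rows, each a list of 6 numbers: the shift along the tool's x, y, z in mm, then the turn, a rotation vector about the tool's x, y, z in rad. In form: [[dx, dy, dz, rx, ry, rz], ...]. A call has 1 to 12 rows; each row shifts and turns the commanded pose from where the row before left it, along the tool's axes as they then stand; what a row does not reach is not made up. A row lasts 1/10 s, in which the tool goes at most 50 mm and 8.59 degrees, less where a joint would pass 70% of its speed; a pose out of reach is approached as far as the arm can. A call with a gripper value outside its range is refused whole. OPENING is the opening in per cent of the stroke, from 0 (shut) to 100 (fully open), set as the call begins (- or left out, the last holds). The fingers move at their own pace and stop on an object; the grip force is fixed at half the most. Time passes only in rows, so rows that do not move let the fingers close. It gives the time, the measured TCP pose, the force, the opening and the grip force at its end, in the units of the state.
- bot.get_obs(): the state, without advancing time (a new reading comes with each control period).
- bot.capture(name): name is "scene" or "top" or "wrist"; returns the picture (384x512x3 uint8, red, green, blue); there is no depth.
- bot.camera_model(name): a dict with "fx", "fy", "cx", "cy" (pixels), "position" and "orientation" of the camera in the world; the wrist camera has in their place "T_tool_cam" (4x4, takes a point from camera to tool coordinates, whose origin is the TCP and whose axes are the flange's). Camera axes: x right, y down, z forward; pixel columns grow to the right and rows downward; lengths in mm; the calibration is good to about 2 mm. A picture is of the moment at which its call begins: read the wrist's pose just before it. camera_model takes no time and is no camera call.
- bot.close_job(): hands the job in; it is judged then, once.
Trained networks look in the newest picture that a camera, given by its name, has taken for a name from the list of things; names that differ only in an ending like _2 or _b are one class to them, and where a whole thing is asked for, a point or a joint stands for the part that bears it (a point fixed in the world has none). Each returns a list of dicts, best first, with "p" (0 to 1); they miss things now and then, are a little off and sometimes report something else, mostly with a low value. They report only what shows in the picture. A call takes as long as a camera call. They do not tell look-alikes from the thing itself.
- bot.outline_of(target, camera): "mask" (384x512 bool, what is visible of it) and "pixel" ([column, row] in pixels, amid what is visible of it).
The state is a dict: "time": time; "joint_positions": joint angles; "dq": joint speeds; "tau": joint torques, N m; "tool_pos": TCP position; "tcp_rot": TCP orientation; "contact_force": force on the tool from outside, world axes, zero at the start; "moment": the same for the moment, N m; "grip_width": finger opening in mm; "finger_force": force on a finger pad.
Only numpy, scipy, OpenCV 4.12 (cv2) and the standard library are available. Lean on these libraries where they do the work, as an engineer would, in place of code of your own. Each camera call takes 0.05 s, during which the arm holds its last target. There are 200 camera calls.

## Working session

There is one attempt and no reset: what is moved stays moved. The work goes in short steps, Python scripts to look and compute and a shell command to move; the robot and the scene stay as the last step left them, time stands still between calls to the robot, and variables do not carry over. Pictures are saved under pics/ and viewed, at most 10 in all, crops included, and the job is handed in when it is done.

```bash
mkdir -p pics; cat > h.py <<'E'
import numpy as np, cv2
from scipy.spatial.transform import Rotation as R
from plant import bot
def save(n,im): cv2.imwrite('pics/'+n,im[:,:,::-1])
def cam(name):
    m=bot.camera_model(name); K=np.array([[m['fx'],0,m['cx']],[0,m['fy'],m['cy']],[0,0,1]])
    if 'T_tool_cam' in m:
        o=bot.get_obs(); T=np.eye(4); T[:3,:3]=rot(o['tcp_rot']); T[:3,3]=o['tool_pos']; T=T@np.array(m['T_tool_cam'])
        return K,T[:3,:3],T[:3,3]
    return K,rot(m['orientation']),np.array(m['position'])
def rot(o):
    o=np.array(o)
    return o if o.shape==(3,3) else R.from_euler('xyz',o).as_matrix()
def unproj(px,z,c):
    K,Rm,p=c; px=np.atleast_2d(px).astype(float)
    d=(Rm@np.linalg.inv(K)@np.c_[px,np.ones(len(px))].T).T
    return p+d*((z-p[2])/d[:,2])[:,None]
def proj(P,c):
    K,Rm,p=c; q=(K@(Rm.T@(np.atleast_2d(P)-p).T)).T
    return q[:,:2]/q[:,2:]
E
python3 - <<'E'
from h import *
for n in ('scene','top'):
    im=bot.capture(n); save(n+'0.png',im); print(n,bot.camera_model(n))
    for t in ('scraper','plate','tray','box','strip','angle','yoke','mug','bottle','driver'):
        r=bot.outline_of(t,n)
        print(t,[(round(d['p'],2),np.round(d['pixel']).tolist(),int(d['mask'].sum())) for d in r])
print(bot.get_obs())
E
```

```text
scene {'fx': 421.67904924192476, 'fy': 421.67904924192476, 'cx': 253.67145046359087, 'cy': 191.50841385569785, 'position': array([1027.70714   ,  856.05778459,  834.61364852]), 'orientation': array([-2.21974947,  0.01213374,  2.63874088])}
scraper [(0.72, [363.0, 237.0], 1574)]
plate [(0.73, [243.0, 183.0], 2534)]
tray [(0.62, [273.0, 217.0], 3166)]
box [(0.69, [214.0, 154.0], 1039)]
strip [(0.51, [181.0, 216.0], 188)]
angle [(0.73, [259.0, 177.0], 159), (0.71, [300.0, 184.0], 128)]
yoke [(0.61, [246.0, 165.0], 162), (0.22, [212.0, 259.0], 1416)]
mug [(0.72, [213.0, 257.0], 1354), (0.37, [273.0, 217.0], 3155)]
bottle [(0.78, [170.0, 188.0], 455)]
driver [(0.54, [182.0, 218.0], 278), (0.4, [242.0, 184.0], 2662)]
top {'fx': 392.94426824839667, 'fy': 392.94426824839667, 'cx': 259.4074671925536, 'cy': 192.28440491923874, 'position': array([ 357.9307392 ,  -23.13825104, 1037.40266079]), 'orientation': array([-2.92531865, -0.00451404, -1.57041713])}
scraper [(0.91, [128.0, 257.0], 1036)]
plate [(0.84, [294.0, 210.0], 6092)]
tray [(0.93, [222.0, 208.0], 4136)]
box [(0.67, [364.0, 212.0], 39
[... 232 characters left out ...]
.0, 123.0], 385)]
{'time': 1.1, 'joint_positions': array([-1.47801151e+00,  3.41984668e-01,  1.52406701e+00, -3.36520267e-05,
        1.27539957e+00, -1.45980908e-01]), 'dq': array([ 0.00014298,  0.00032465,  0.00083955,  0.00095674, -0.00266117,
       -0.00042634]), 'tau': array([ 5.08529465e-04, -4.31137061e+01, -2.44482976e+01,  7.16400216e-02,
        4.84153500e-02,  8.14495479e-06]), 'tool_pos': array([ 124.18875855, -510.13407116,  226.76000583]), 'tcp_rot': array([3.14145744e+00, 5.24218626e-05, 2.38775516e-01]), 'contact_force': array([-0.37326905,  0.20451343, -0.5586197 ]), 'moment': array([0.00596157, 0.04169681, 0.03897517]), 'finger_force': 0.0, 'grip_width': 91.6363276147758}
```

```bash
python3 -c "
import cv2
a=cv2.imread('pics/top0.png');cv2.imwrite('pics/top0b.png',cv2.resize(a[90:330,80:480],(800,480),interpolation=3))
a=cv2.imread('pics/scene0.png');cv2.imwrite('pics/scene0b.png',cv2.resize(a[100:340,120:470],(800,549),interpolation=3))"
```

```text
(no output)
```

View pics/top0b.png

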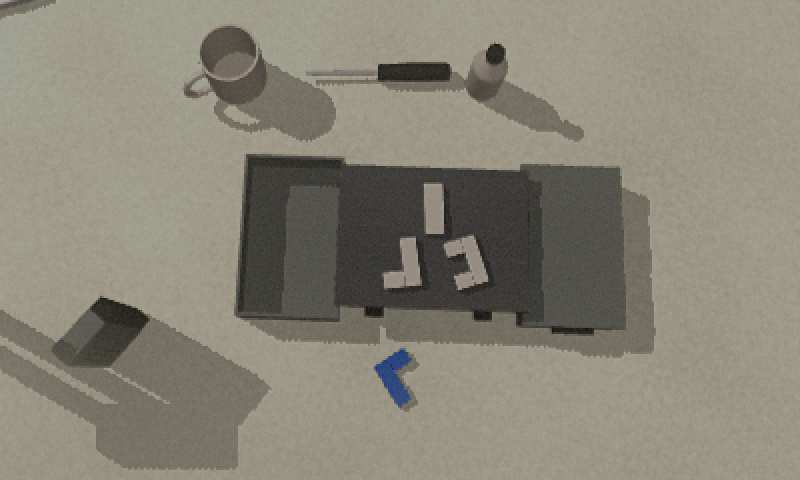

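View pics/scene0b.png

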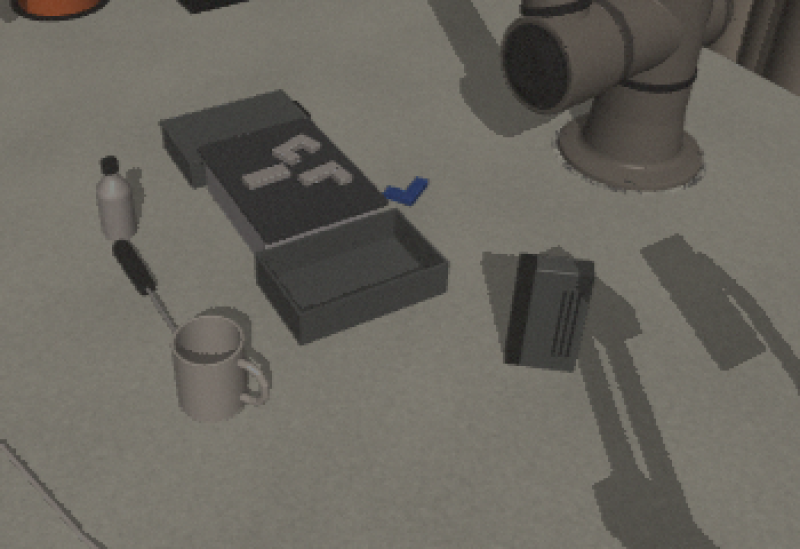

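```bash
cat > fit.py <<'E'
from h import *
from scipy.optimize import minimize
def box(x0,x1,y0,y1,z0,z1): return np.array([[x,y,z] for x in(x0,x1) for y in(y0,y1) for z in(z0,z1)],float)
def sil(P,c):
    S=4; m=np.zeros((384*S,512*S),np.uint8); q=(proj(P,c)+.5)*S
    cv2.fillConvexPoly(m,cv2.convexHull(q.astype(np.int32)),1); return cv2.resize(m.astype(np.float32),(512,384),interpolation=cv2.INTER_AREA)
def place(B,v): return B@R.from_euler('z',v[2]).as_matrix().T+[v[0],v[1],0]
def fit(B,obs,v0,sim=None):
    def cost(v):
        t=0
        for mask,c in obs:
            s=sil(place(B,v),c); t-=np.minimum(s,mask).sum()/np.maximum(s,mask).sum()
        return t/len(obs)
    best=min((minimize(cost,v0+d,method='Nelder-Mead',options=dict(initial_simplex=(v0+d)+np.array([[0,0,0],[15,0,0],[0,15,0],[0,0,.2]]))) for d in ([0,0,0],[8,-8,.15],[-8,8,-.15])),key=lambda r:r.fun)
    return np.round(best.x,3),round(best.fun,3)
E
python3 - <<'E'
from fit import *
ct,cs=cam('top'),cam('scene')
bot.capture('top'); bot.capture('scene')
def M(t,n): return bot.outline_of(t,n)[0]['mask'].astype(np.float32)
mt=M('scraper','top'); ms=M('scraper','scene')
p=unproj([128,257],75,ct)[0]; print(p)
B=box(-40,40,-14,14,0,150)
for yaw in (2.0,2.6):
    print('scraper',fit(B,[(mt,ct),(ms,cs)],np.array([p[0],p[1],yaw])), fit(B,[(mt,ct)],np.array([p[0],p[1],yaw])))
# plate/tray/box
m=M('plate','top')
print('plate c',unproj(np.argwhere(m)[:,::-1].mean(0),70,ct))
for t,z in(('tray',50),('box',50)):
    mm=M(t,'top').astype(np.uint8)
    r=cv2.minAreaRect(np.argwhere(mm)[:,::-1].astype(np.float32)); q=unproj(cv2.boxPoints(r),z,ct)
    print(t,np.round(q[:,:2].mean(0)),np.round(q[:,:2]).tolist())
r=cv2.minAreaRect(np.argwhere(m)[:,::-1].astype(np.float32)); q=unproj(cv2.boxPoints(r),70,ct); print('plate',np.round(q[:,:2].mean(0)),np.round(q[:,:2]).tolist())
for t in('strip','angle','yoke'):
    mm=M(t,'top'); r=cv2.minAreaRect(np.argwhere(mm)[:,::-1].astype(np.float32)); q=unproj(cv2.boxPoints(r),80,ct); print(t,np.round(q[:,:2].mean(0)),np.round(q[:,:2]).tolist())
E
```

```text
[408.83517114 290.08317355  75.        ]
scraper (array([409.186, 280.468,   2.377]), np.float64(-0.929)) (array([408.631, 281.021,   2.413]), np.float64(-0.926))
scraper (array([409.194, 280.668,   2.402]), np.float64(-0.931)) (array([409.484, 280.35 ,   2.422]), np.float64(-0.923))
plate c [[ 527.62278198 -118.49351722   70.        ]]
tray [534.  62.] [[429.0, 129.0], [644.0, 128.0], [639.0, -8.0], [424.0, -2.0]]
box [ 520. -296.] [[629.0, -232.0], [629.0, -373.0], [411.0, -357.0], [410.0, -223.0]]
plate [ 524. -120.] [[432.0, 4.0], [624.0, -2.0], [615.0, -249.0], [424.0, -233.0]]
strip [ 560. -120.] [[592.0, -109.0], [592.0, -132.0], [529.0, -130.0], [529.0, -108.0]]
angle [359. -77.] [[371.0, -43.0], [394.0, -79.0], [346.0, -110.0], [324.0, -74.0]]
yoke [ 497. -158.] [[519.0, -131.0], [531.0, -168.0], [474.0, -185.0], [462.0, -148.0]]
```

```bash
cat > plan.py <<'E'
from h import *
def row(p0,R0,p1,R1,N):
    w=R.from_matrix(R0.T@R1).as_rotvec()/N
    E=R.from_rotvec(w).as_matrix(); S=sum(np.linalg.matrix_power(E,k) for k in range(N))
    d=np.linalg.solve(S,R0.T@(np.array(p1)-p0)); return d,w
def legs(L,p=None,Rm=None):
    """L: list of (pos, R or None, N); prints constant row of each leg"""
    if p is None: o=bot.get_obs(); p=np.array(o['tool_pos']); Rm=rot(o['tcp_rot'])
    for p1,R1,N in L:
        d,w=row(p,Rm,p1,Rm if R1 is None else R1,N)
        d=np.round(d,1); w=np.round(w,4)
        print(N,'x',np.r_[d,w].tolist(),'speed %.0f mm %.1f deg'%(np.linalg.norm(d),np.degrees(np.linalg.norm(w))))
        for k in range(N): p=p+Rm@d; Rm=Rm@R.from_rotvec(w).as_matrix()
    print('end',np.round(p,1)); return p,Rm
E
python3 - <<'E'
from plan import *
D=lambda yaw: R.from_euler('xyz',[np.pi,0,yaw]).as_matrix()
legs([((430,-340,250),D(.9),8),((520,-60,260),D(1.5),7),((430,250,260),D(2.0),8)])
E
```

```text
8 x [44.5, 0.9, -2.9, 0.0, 0.0, -0.0827] speed 45 mm 4.7 deg
7 x [42.4, -4.3, -1.4, 0.0, 0.0, -0.0857] speed 43 mm 4.9 deg
8 x [40.4, -5.5, -0.0, 0.0, 0.0, -0.0625] speed 41 mm 3.6 deg
end [429.7 249.7 259.7]
```

```bash
cat > log.py <<'E'
from h import *
import json
o=bot.get_obs(); open('log.jsonl','a').write(json.dumps([np.array(o[k]).tolist() for k in('joint_positions','tool_pos','tcp_rot')])+'\n')
E
python3 log.py
python3 -m jog '[[44,1,-3,0,0,-0.083],[44,1,-3,0,0,-0.083],[44,1,-3,0,0,-0.083],[44,1,-3,0,0,-0.083],[44,1,-3,0,0,-0.083],[44,1,-3,0,0,-0.083],[44,1,-3,0,0,-0.083],[44,1,-3,0,0,-0.083]]'; python3 log.py
python3 -m jog '[[42,-4,-2,0,0,-0.085],[42,-4,-2,0,0,-0.085],[42,-4,-2,0,0,-0.085],[42,-4,-2,0,0,-0.085],[42,-4,-2,0,0,-0.085],[42,-4,-2,0,0,-0.085],[42,-4,-2,0,0,-0.085]]'; python3 log.py
python3 -m jog '[[40,-5,0,0,0,-0.06],[40,-5,0,0,0,-0.06],[40,-5,0,0,0,-0.06],[40,-5,0,0,0,-0.06],[40,-5,0,0,0,-0.06],[40,-5,0,0,0,-0.06],[40,-5,0,0,0,-0.06],[40,-5,0,0,0,-0.06]]'; python3 log.py
python3 -m jog '[[0,0,-10,0.12,0,0],[0,0,-10,0.12,0,0],[0,0,-10,0.12,0,0],[0,0,-10,0.12,0,0]]'; python3 log.py
python3 -m jog '[[0,0,-10,0,0.12,0],[0,0,-10,0,0.12,0],[0,0,-10,0,0.12,0],[0,0,-10,0,0.12,0]]'; python3 log.py; cat log.jsonl
```

```text
time: 2.4
tool_pos: [427.9, -341.2, 250.7]
tcp_rot: [3.141, 0.0, 0.906]
contact_force: [-0.1, -0.3, -0.4]
grip_width: 91.8
finger_force: 0.0
time: 3.1
tool_pos: [517.9, -64.2, 264.7]
tcp_rot: [3.141, 0.0, 1.501]
contact_force: [1.0, -0.4, -0.0]
grip_width: 91.8
finger_force: 0.0
time: 3.9
tool_pos: [434.3, 244.2, 264.7]
tcp_rot: [3.141, 0.0, 1.98]
contact_force: [1.3, -0.1, 0.7]
grip_width: 91.9
finger_force: 0.0
time: 4.3
tool_pos: [441.6, 245.8, 304.8]
tcp_rot: [-2.658, 0.0, 1.978]
contact_force: [0.2, -0.2, -0.3]
grip_width: 91.8
finger_force: 0.0
time: 4.7
tool_pos: [461.5, 246.3, 338.8]
tcp_rot: [-2.611, -0.426, 1.74]
contact_force: [0.1, -0.2, -0.8]
grip_width: 91.8
finger_force: 0.0
[[-1.478016135477169, 0.342028130795986, 1.5240954464275702, 1.6507969684758908e-05, 1.275400778683543, -0.1459926731146121], [124.20033134534754, -510.11962354530283, 226.7274878584408], [3.1415227849737746, -5.6897064959482435e-06, 0.23876805939853352]]
[[-0.8131448786190492, 0.3657696805858217, 1.421044231002708, -2.177211077062744e-05, 1.354471948084788, -0.14849304032379654], [427.940246877411
[... 418 characters left out ...]
3407, -2.7161890879935482e-05, 1.3489900083916466, -0.051108440344455205], [434.340864873445, 244.23116400811767, 264.72350842235244], [3.1412225367050217, 4.54659200861407e-05, 1.980238557221063]]
[[0.3679732441621829, 0.5651854730923063, 1.0516046681209485, -0.020418636449708635, 2.0075522530293655, -0.0434308735422484], [441.640505295134, 245.8415128910047, 304.8052940544372], [-2.6584366583674734, 0.00022523006471009133, 1.9781733727633943]]
[[0.13152115237126816, 0.5788331780452414, 1.0224369795244976, 0.39850421077776926, 2.0886168288670786, -0.054034317149968245], [461.4742728044743, 246.2926776657129, 338.7877213585744], [-2.6109711188290663, -0.42613099327089077, 1.740048980818195]]
```

```bash
cat > kin.py <<'E'
from h import *
import json
from scipy.optimize import least_squares
Z=lambda a:R.from_euler('z',a).as_matrix(); Y=lambda a:R.from_euler('y',a).as_matrix()
def fk(q,v,c=np.pi/2*0):
    a1,b1,d1,L2,L3,e3,b4,L5,Lt,fx,c6,s4=v
    A=Z(q[0]); p=A@[a1,b1,d1]; A=A@Y(q[1]); p=p+A@[0,0,L2]; A=A@Y(q[2]); p=p+A@[e3,0,0]+A@[0,0,L3]
    A=A@Z(s4*q[3]); p=p+A@[0,b4,0]; A=A@Y(q[4]); A=A@Z(q[5]+c6); p=p+A@[0,0,Lt]; return p,A
def data(): return [[np.array(x) for x in json.loads(l)] for l in open('log.jsonl')]
def fitk():
    D=data(); best=None
    for s4 in(1,-1):
      for c6 in np.arange(4)*np.pi/2:
        v0=np.array([0,76,250,400,400,0,0,0,250,0,c6,s4],float); free=[0,1,2,3,4,5,8,10]
        def f(u):
            v=v0.copy(); v[free]=u; r=[]
            for q,p,o in D:
                P,A=fk(q,v); r+=list(P-p)+list(200*(A-rot(o)).ravel())
            return np.r_[r,1e-3*(u-v0[free])]
        s=least_squares(f,v0[free])
        if best is None or s.cost<best[0]: v=v0.copy(); v[free]=s.x; best=(s.cost,v)
    return best
def ik(p,Rm,v,lo=np.array([-2.53,-.77,.04,-1,.28,-3.11]),hi=np.array([2.53,2.02,2.7,4.14,2.66,3.11]),seeds=None):
    best=None; rng=np.random.default_rng(0)
    for s in (seeds or [rng.uniform(lo,hi) for _ in range(25)]):
        f=lambda q:np.r_[fk(q,v)[0]-p,200*(fk(q,v)[1]-Rm).ravel()]
        r=least_squares(f,np.clip(s,lo+1e-3,hi-1e-3),bounds=(lo,hi))
        if best is None or r.cost<best[0]-1e-6: best=(r.cost,r.x)
        if best[0]<1: break
    return best
E
python3 - <<'E'
from kin import *
c,v=fitk(); print(c,np.round(v,3).tolist()); np.save('v.npy',v)
for q,p,o in data(): P,A=fk(q,v); print(np.round(P-p,1),np.round(abs(A-rot(o)).max(),3))
# candidates
psi=2.40; xs=np.array([np.cos(psi),np.sin(psi),0]); zs=np.array([0,0,1.]); ys=np.cross(zs,xs)
base=np.array([409.2,280.6,0])
for al,gx,gz in((45,20,115),(60,25,100),(75,25,95),(90,20,85)):
    a=np.radians(al); tz=-xs*np.sin(a)-zs*np.cos(a); G=base+gx*xs+gz*zs
    for sg in(1,-1):
        ty=sg*ys; A=np.c_[np.cross(ty,tz),ty,tz]
        r=[ik(G+k*tz,A,v) for k in(19,-100)]
        print(al,sg,[(round(x[0],2),np.round(x[1],2).tolist()) for x in r])
E
```

```text
0.009612705239695912 [0.005, 76.4, 222.909, 506.192, 379.598, 46.504, 0.0, 0.0, 318.079, 0.0, 1.571, 1.0]
[0. 0. 0.] 0.0
[-0.  0.  0.] 0.0
[ 0.  0. -0.] 0.0
[ 0.  0. -0.] 0.0
[-0.  0.  0.] 0.0
[-0. -0.  0.] 0.0
45 1 [(np.float64(0.0), [0.92, 0.59, 1.85, -0.95, 1.05, -2.42]), (np.float64(0.0), [1.08, 0.49, 1.71, -0.79, 1.3, -2.53])]
45 -1 [(np.float64(0.0), [0.92, 0.59, 1.85, -0.95, 1.05, 0.73]), (np.float64(0.0), [1.08, 0.49, 1.71, -0.79, 1.3, 0.62])]
60 1 [(np.float64(465.16), [1.01, 0.74, 1.75, -1.0, 1.27, -2.28]), (np.float64(0.0), [1.21, 0.69, 1.69, -0.95, 1.43, -2.28])]
60 -1 [(np.float64(465.16), [1.01, 0.74, 1.75, -1.0, 1.27, 0.86]), (np.float64(0.0), [1.21, 0.69, 1.69, -0.95, 1.43, 0.86])]
75 1 [(np.float64(2375.43), [1.08, 0.88, 1.64, -1.0, 1.5, -2.19]), (np.float64(184.97), [1.28, 0.89, 1.61, -1.0, 1.62, -2.15])]
75 -1 [(np.float64(2375.43), [1.08, 0.88, 1.64, -1.0, 1.5, 0.96]), (np.float64(184.97), [1.28, 0.89, 1.61, -1.0, 1.62, 0.99])]
90 1 [(np.float64(5602.64), [1.12, 1.04, 1.57, -1.0, 1.7, -2.05]), (np.float64(1401.78), [1.3, 1.09, 1.51, -1.0, 1.79, -2.03])]
90 -1 [(np.float64(5602.64), [1.12, 1.04, 1.57, -1.0, 1.7, 1.1]), (np.float64(1401.78), [1.3, 1.09, 1.51, -1.0, 1.79, 1.11])]
```

```bash
cat >> kin.py <<'E'
def check(p0,R0,d,w,N,q,v):
    p=p0;Rm=R0;out=[]
    for k in range(N):
        p=p+Rm@d; Rm=Rm@R.from_rotvec(w).as_matrix(); c,q=ik(p,Rm,v,seeds=[q]); out.append((round(c,1)))
    return q,max(out)
def run(L):
    from plan import row
    v=np.load('v.npy'); o=bot.get_obs(); p=np.array(o['tool_pos']); Rm=rot(o['tcp_rot']); q=np.array(o['joint_positions'])
    for p1,R1,N in L:
        R1=Rm if R1 is None else R1
        d,w=row(p,Rm,p1,R1,N); d=np.round(d,1); w=np.round(w,4)
        q2,e=check(p,Rm,d,w,N,q,v)
        print(N,'x',np.r_[d,w].tolist(),'|d| %.0f %.1fdeg'%(np.linalg.norm(d),np.degrees(np.linalg.norm(w))),'err',e,'q',np.round(q2,2).tolist(),'dq/row %.2f'%(abs(q2-q).max()/N))
        q=q2
        for k in range(N): p=p+Rm@d; Rm=Rm@R.from_rotvec(w).as_matrix()
    print('end',np.round(p,1))
def scr(base,psi,al,gx,gz,sg):
    xs=np.array([np.cos(psi),np.sin(psi),0]); zs=np.array([0,0,1.]); ys=np.cross(zs,xs); a=np.radians(al)
    tz=-xs*np.sin(a)-zs*np.cos(a); ty=sg*ys; G=np.array(base)+gx*xs+gz*zs
    return G+19*tz,np.c_[np.cross(ty,tz),ty,tz],tz
E
python3 - <<'E'
from kin import *
T,A,tz=scr([409.2,280.6,0],2.40,40,28,110,-1)
G=T-19*tz
# rotation about ys by -90deg
ys=-A[:,1]; A2=R.from_rotvec(-np.pi/2*ys).as_matrix()@A
T2=G+[0,0,80]+19*A2[:,2]
run([(T-100*tz,A,10),(T,None,10),(T+[0,0,80],None,8),(T2,A2,20),(T2-[0,0,82],None,12)])
print(np.round(A2,2).tolist())
E
```

```text
10 x [14.8, -2.5, 18.1, -0.0549, -0.1242, -0.0386] |d| 24 8.1deg err 0.0 q [1.02, 0.46, 1.73, -0.74, 1.22, 0.56] dq/row 0.11
10 x [0.0, -0.0, 10.0, 0.0, 0.0, 0.0] |d| 10 0.0deg err 0.0 q [0.89, 0.56, 1.84, -0.87, 1.0, 0.65] dq/row 0.02
8 x [-6.4, -0.0, -7.7, 0.0, 0.0, 0.0] |d| 10 0.0deg err 0.0 q [0.89, 0.43, 1.78, -0.79, 1.14, 0.49] dq/row 0.02
20 x [1.5, -0.0, -0.0, 0.0, 0.0785, -0.0] |d| 2 4.5deg err 0.0 q [0.12, 0.61, 1.58, 0.62, 1.6, -0.9] dq/row 0.07
12 x [-5.2, -0.0, 4.3, 0.0, 0.0, 0.0] |d| 7 0.0deg err 0.0 q [0.12, 0.72, 1.63, 0.62, 1.47, -1.0] dq/row 0.01
end [378.  309.3  96.1]
[[-0.47, 0.68, -0.56], [0.43, 0.74, 0.52], [0.77, 0.0, -0.64]]
```

```bash

python3 -m jog '[[14.8,-2.5,18.1,-0.055,-0.124,-0.0386],[14.8,-2.5,18.1,-0.055,-0.124,-0.0386],[14.8,-2.5,18.1,-0.055,-0.124,-0.0386],[14.8,-2.5,18.1,-0.055,-0.124,-0.0386],[14.8,-2.5,18.1,-0.055,-0.124,-0.0386],[14.8,-2.5,18.1,-0.055,-0.124,-0.0386],[14.8,-2.5,18.1,-0.055,-0.124,-0.0386],[14.8,-2.5,18.1,-0.055,-0.124,-0.0386],[14.8,-2.5,18.1,-0.055,-0.124,-0.0386],[14.8,-2.5,18.1,-0.055,-0.124,-0.0386],[0,0,0,0,0,0]]'
python3 - <<'E'
from kin import *
from fit import box,place
T,A,tz=scr([409.2,280.6,0],2.40,40,28,110,-1)
run([(T-100*tz,A,1),(T-100*tz,A,1)])
c=cam('wrist'); im=bot.capture('wrist').copy()
q=proj(place(box(-40,40,-14,14,0,150),[409.2,280.6,2.40]),c); 
for i in range(8):
    for b in(1,2,4):
        if not i&b: cv2.line(im,tuple(q[i].astype(int).tolist()),tuple(q[i|b].astype(int).tolist()),(255,0,0),1)
save('w1.png',im)
E
```

```text
time: 5.8
tool_pos: [345.9, 332.8, 167.4]
tcp_rot: [-3.127, 0.702, 2.416]
contact_force: [0.2, 0.3, -0.5]
grip_width: 91.9
finger_force: 0.0
1 x [-4.5, 4.2, -2.4, -0.004, 0.0042, 0.0125] |d| 7 0.8deg err 0.0 q [1.02, 0.46, 1.73, -0.74, 1.22, 0.56] dq/row 0.01
1 x [-0.0, -0.0, 0.0, -0.0, 0.0, -0.0] |d| 0 0.0deg err 0.0 q [1.02, 0.46, 1.73, -0.74, 1.22, 0.56] dq/row 0.00
end [350.2 334.7 172.1]
```

View pics/w1.png

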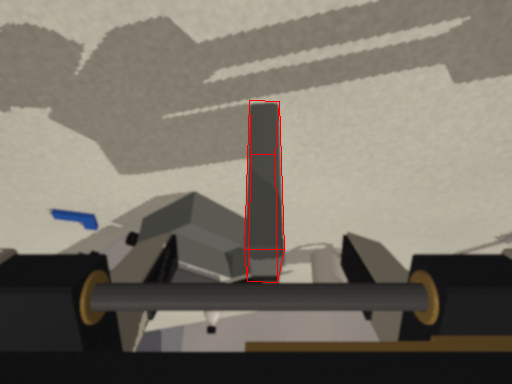

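The wrist view shows the scraper's back edge at columns 247–283, rows 100–280, centred between the fingers and within 2 px of the fitted overlay. The scraper has no double. For the angle there are two candidates: the white one at top pixel (283,224), which is on the plate and is the one I want, and the blue one at (277,274), which I leave alone.

```bash

python3 -m jog '[[-4.5,4.2,-2.4,-0.004,0.0042,0.0125],[0,0,10,0,0,0],[0,0,10,0,0,0],[0,0,10,0,0,0],[0,0,10,0,0,0],[0,0,10,0,0,0],[0,0,10,0,0,0],[0,0,10,0,0,0],[0,0,10,0,0,0],[0,0,10,0,0,0],[0,0,10,0,0,0],[0,0,0,0,0,0]]'
python3 - <<'E'
from kin import *
T,A,tz=scr([409.2,280.6,0],2.40,40,28,110,-1)
run([(T,A,1)])
E
```

```text
time: 7.05
tool_pos: [401.5, 291.6, 98.2]
tcp_rot: [3.131, 0.696, 2.387]
contact_force: [-0.3, 0.2, 0.4]
grip_width: 91.7
finger_force: 0.0
1 x [3.8, -3.0, 0.4, 0.0016, -0.0026, -0.0102] |d| 5 0.6deg err 0.0 q [0.89, 0.56, 1.85, -0.87, 1.0, 0.65] dq/row 0.01
end [397.6 291.3  95.5]
```

```bash

python3 -m jog '[[0,0,0,0,0,0],[0,0,0,0,0,0]]'; python3 -c "
from kin import *
T,A,tz=scr([409.2,280.6,0],2.40,40,28,110,-1)
run([(T,A,1)])"
```

```text
time: 7.25
tool_pos: [401.5, 293.0, 99.6]
tcp_rot: [3.128, 0.695, 2.386]
contact_force: [0.1, 0.4, -0.6]
grip_width: 91.4
finger_force: 0.0
1 x [4.0, -4.0, 2.0, 0.0044, -0.0027, -0.0111] |d| 6 0.7deg err 0.0 q [0.89, 0.56, 1.85, -0.87, 1.0, 0.65] dq/row 0.01
end [397.5 291.3  95.4]
```

```bash

python3 -m jog '[[4,-4,2,0.0044,-0.0027,-0.011],[0,0,0,0,0,0],[0,0,0,0,0,0],[0,0,0,0,0,0]]'; python3 -c "
from kin import *
T,A,tz=scr([409.2,280.6,0],2.40,40,28,110,-1)
run([(T,A,1)])"
python3 -m jog '[[0,0,0,0,0,0],[0,0,0,0,0,0],[0,0,0,0,0,0],[0,0,0,0,0,0],[0,0,0,0,0,0],[0,0,0,0,0,0],[0,0,0,0,0,0],[0,0,0,0,0,0]]' 0
```

```text
time: 7.65
tool_pos: [397.4, 291.1, 95.2]
tcp_rot: [-3.141, 0.698, 2.4]
contact_force: [0.6, -0.5, 0.2]
grip_width: 91.6
finger_force: 0.0
1 x [-0.1, 0.2, -0.2, -0.0004, 0.0, 0.0003] |d| 0 0.0deg err 0.0 q [0.89, 0.56, 1.85, -0.87, 1.0, 0.65] dq/row 0.00
end [397.5 291.3  95.5]
time: 8.45
tool_pos: [397.4, 290.9, 95.2]
tcp_rot: [-3.141, 0.698, 2.4]
contact_force: [0.0, -0.1, -0.4]
grip_width: 32.2
finger_force: 0.0
```

Still closing (32 mm); I'll wait a little longer, then lift.

```bash

python3 -m jog '[[0,0,0,0,0,0],[0,0,0,0,0,0],[0,0,0,0,0,0],[0,0,0,0,0,0]]'
python3 -m jog '[[-3.2,0,-3.8,0,0,0],[-6.4,0,-7.7,0,0,0],[-6.4,0,-7.7,0,0,0],[-6.4,0,-7.7,0,0,0],[-6.4,0,-7.7,0,0,0],[-6.4,0,-7.7,0,0,0],[-6.4,0,-7.7,0,0,0],[-6.4,0,-7.7,0,0,0],[-3.2,0,-3.8,0,0,0],[0,0,0,0,0,0],[0,0,0,0,0,0],[0,0,0,0,0,0]]'
```

```text
time: 8.85
tool_pos: [397.6, 291.2, 95.2]
tcp_rot: [-3.142, 0.698, 2.4]
contact_force: [0.8, 1.5, -0.4]
grip_width: 27.8
finger_force: 29.7
time: 10.05
tool_pos: [397.1, 291.0, 174.7]
tcp_rot: [-3.139, 0.698, 2.401]
contact_force: [-0.7, 0.3, -4.3]
grip_width: 28.1
finger_force: 29.9
```

```bash

python3 -m jog '[[0.3,0,0,0,0.015,0],[0.7,0,0,0,0.035,0],[1.3,0,0,0,0.07,0],[1.3,0,0,0,0.07,0],[1.3,0,0,0,0.07,0],[1.3,0,0,0,0.07,0],[1.3,0,0,0,0.07,0],[1.3,0,0,0,0.07,0],[1.3,0,0,0,0.07,0],[1.3,0,0,0,0.07,0],[1.3,0,0,0,0.07,0],[1.3,0,0,0,0.07,0]]'
python3 -m jog '[[1.3,0,0,0,0.07,0],[1.3,0,0,0,0.07,0],[1.3,0,0,0,0.07,0],[1.3,0,0,0,0.07,0],[1.3,0,0,0,0.07,0],[1.3,0,0,0,0.07,0],[1.3,0,0,0,0.07,0],[1.3,0,0,0,0.07,0],[1.3,0,0,0,0.07,0],[1.3,0,0,0,0.07,0],[1,0,0,0,0.055,0],[0.8,0,0,0,0.045,0]]'
python3 -m jog '[[0.4,0,0,0,0.02,0],[0,0,0,0,0,0],[0,0,0,0,0,0],[0,0,0,0,0,0]]'
python3 - <<'E'
from kin import *
from fit import box
T,A,tz=scr([409.2,280.6,0],2.40,40,28,110,-1)
B=box(-40,40,-14,14,0,150)@R.from_euler('z',2.4).as_matrix().T+[409.2,280.6,0]
L=(B-T)@A   # corners in tool frame
np.save('L.npy',L)
o=bot.get_obs(); Rm=rot(o['tcp_rot']); P=L@Rm.T+o['tool_pos']
xt=Rm@A.T@[np.cos(2.4),np.sin(2.4),0]; print('x_s now',np.round(xt,3)); print(np.round(P,0).tolist())
for n in('scene',):
    im=bot.capture(n).copy(); q=proj(P,cam(n))
    for i in range(8):
        for b in(1,2,4):
            if not i&b: cv2.line(im,tuple(q[i].astype(int).tolist()),tuple(q[i|b].astype(int).tolist()),(255,0,0),1)
    x,y=q.mean(0).astype(int); save('s2.png',cv2.resize(im[max(0,y-90):y+90,max(0,x-110):x+110],None,fx=3,fy=3))
E
```

```text
time: 11.25
tool_pos: [387.8, 299.6, 170.5]
tcp_rot: [-3.141, -0.054, 2.4]
contact_force: [-0.9, 0.1, -2.8]
grip_width: 27.6
finger_force: 29.9
time: 12.45
tool_pos: [378.6, 308.2, 175.7]
tcp_rot: [-3.141, -0.853, 2.399]
contact_force: [0.3, -0.1, -3.2]
grip_width: 28.0
finger_force: 29.9
time: 12.85
tool_pos: [377.8, 309.1, 176.8]
tcp_rot: [-3.142, -0.871, 2.4]
contact_force: [0.2, -0.1, -3.6]
grip_width: 28.0
finger_force: 29.9
x_s now [-0.001  0.001  1.   ]
[[317.0, 384.0, 121.0], [428.0, 283.0, 121.0], [298.0, 363.0, 121.0], [409.0, 262.0, 121.0], [317.0, 384.0, 201.0], [427.0, 283.0, 201.0], [298.0, 363.0, 201.0], [409.0, 262.0, 201.0]]
```

View pics/s2.png

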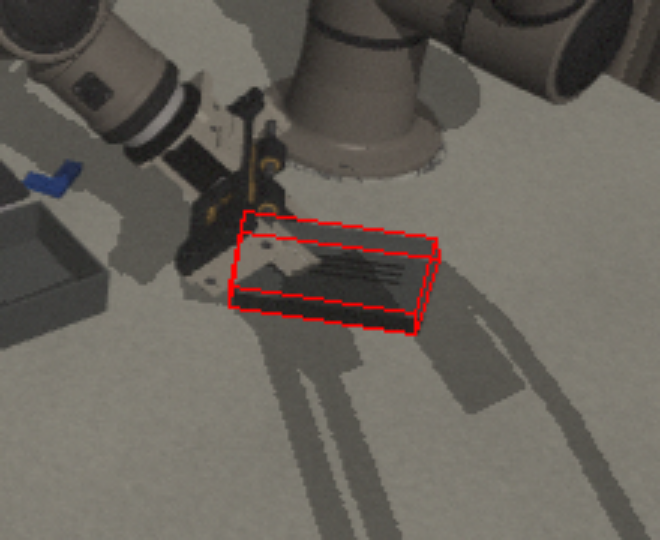

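The overlay matches the picture: the scraper is held level with its black blade down, at crop pixels (230–415, 300–330). By calculation the blade is 121 mm above the desk, so I lower it from there.

```bash

python3 -m jog '[[-7.7,0,6.4,0,0,0],[-7.7,0,6.4,0,0,0],[-7.7,0,6.4,0,0,0],[-7.7,0,6.4,0,0,0],[-7.7,0,6.4,0,0,0],[-7.7,0,6.4,0,0,0],[-7.7,0,6.4,0,0,0],[-7.7,0,6.4,0,0,0],[-7.7,0,6.4,0,0,0],[-7.7,0,6.4,0,0,0],[-7.7,0,6.4,0,0,0]]'
python3 -m jog '[[-3.9,0,3.2,0,0,0],[-0.8,0,0.64,0,0,0],[-0.8,0,0.64,0,0,0],[0,0,0,0,0,0],[0,0,0,0,0,0],[0,0,0,0,0,0]]'
python3 -c "
from kin import *
o=bot.get_obs();L=np.load('L.npy');print(np.round(L@rot(o['tcp_rot']).T+o['tool_pos'],1).tolist(), o['contact_force'],o['moment'])"
```

```text
time: 14.0
tool_pos: [378.3, 308.5, 65.5]
tcp_rot: [-3.141, -0.872, 2.399]
contact_force: [-0.2, -0.7, -2.4]
grip_width: 27.8
finger_force: 29.9
time: 14.6
tool_pos: [378.5, 308.4, 59.6]
tcp_rot: [-3.141, -0.871, 2.4]
contact_force: [1.2, -0.1, -3.3]
grip_width: 28.1
finger_force: 29.9
[[317.7, 383.2, 3.6], [428.3, 281.8, 3.8], [298.8, 362.6, 3.7], [409.3, 261.2, 3.8], [317.6, 383.3, 83.6], [428.2, 281.9, 83.8], [298.7, 362.6, 83.7], [409.3, 261.3, 83.8]] [ 1.18165928 -0.13560591 -3.30787594] [-0.60143691 -0.81835937 -0.0185175 ]
```

```bash

python3 -m jog '[[-0.8,0,0.64,0,0,0],[-0.8,0,0.64,0,0,0],[0,0,0,0,0,0],[0,0,0,0,0,0],[0,0,0,0,0,0]]'
python3 -m jog '[[-0.8,0,0.64,0,0,0],[-0.4,0,0.32,0,0,0],[0,0,0,0,0,0],[0,0,0,0,0,0],[0,0,0,0,0,0]]'
python3 -c "
from kin import *
o=bot.get_obs();L=np.load('L.npy');print(np.round(L@rot(o['tcp_rot']).T+o['tool_pos'],1).tolist(), o['contact_force'],o['moment'])"
```

```text
time: 15.1
tool_pos: [378.4, 308.4, 57.2]
tcp_rot: [-3.141, -0.872, 2.399]
contact_force: [-0.4, 0.5, -2.9]
grip_width: 28.4
finger_force: 29.9
time: 15.6
tool_pos: [378.6, 308.5, 56.5]
tcp_rot: [3.141, -0.873, 2.4]
contact_force: [0.3, -1.3, 4.8]
grip_width: 28.0
finger_force: 29.9
[[317.7, 383.4, 0.8], [428.3, 282.0, 0.8], [298.8, 362.7, 0.7], [409.4, 261.4, 0.8], [317.7, 383.3, 80.8], [428.3, 282.0, 80.8], [298.8, 362.7, 80.7], [409.3, 261.4, 80.8]] [ 0.25712888 -1.26010349  4.76023951] [-0.24196724 -0.2122542   0.11089959]
```

```bash

python3 -m jog '[[0,0,0,0,0,0],[0,0,0,0,0,0],[0,0,0,0,0,0],[0,0,0,0,0,0],[0,0,0,0,0,0],[0,0,0,0,0,0]]' 100
python3 -m jog '[[0,0,-10,0,0,0],[0,0,-15,0,0,0],[0,0,-15,0,0,0],[0,0,-15,0,0,0],[0,0,-15,0,0,0],[0,0,-15,0,0,0],[0,0,-15,0,0,0],[0,0,-15,0,0,0],[0,0,0,0,0,0],[0,0,0,0,0,0],[0,0,0,0,0,0]]'
python3 - <<'E'
from fit import *
ct,cs=cam('top'),cam('scene'); obs=[]
for n,c in(('top',ct),('scene',cs)):
    im=bot.capture(n); save(n+'3.png',im); r=bot.outline_of('scraper',n); print([(round(d['p'],2),np.round(d['pixel']).tolist(),d['mask'].sum()) for d in r])
    if r: obs.append((r[0]['mask'].astype(np.float32),c))
B=box(0,80,0,0,0,0)
B=box(-75,75,-14,14,0,80) # long axis = body x, centred on blade mid
for o in (obs,obs[:1],obs[1:]): print(fit(B,o,np.array([363,322,-.74])))
E
```

```text
time: 16.2
tool_pos: [378.4, 308.3, 55.6]
tcp_rot: [-3.14, -0.872, 2.399]
contact_force: [0.3, 0.2, 0.1]
grip_width: 71.4
finger_force: 0.0
time: 17.3
tool_pos: [442.8, 249.1, 129.4]
tcp_rot: [-3.139, -0.873, 2.398]
contact_force: [0.8, -0.4, 0.1]
grip_width: 91.8
finger_force: 0.0
[]
[(0.6, [384.0, 252.0], np.int64(1762))]
(array([363.097, 322.242,  -0.737]), np.float64(-0.961))
(array([363.097, 322.242,  -0.737]), np.float64(-0.961))Traceback (most recent call last):
  File "<stdin>", line 8, in <module>
  File "fit.py", line 14, in fit
    best=min((minimize(cost,v0+d,method='Nelder-Mead',options=dict(initial_simplex=(v0+d)+np.array([[0,0,0],[15,0,0],[0,15,0],[0,0,.2]]))) for d in ([0,0,0],[8,-8,.15],[-8,8,-.15])),key=lambda r:r.fun)
  File "fit.py", line 14, in <genexpr>
    best=min((minimize(cost,v0+d,method='Nelder-Mead',options=dict(initial_simplex=(v0+d)+np.array([[0,0,0],[15,0,0],[0,15,0],[0,0,.2]]))) for d in ([0,0,0],[8,-8,.15],[-8,8,-.15])),key=lambda r:r.fun)
              ~~~~~~~~^^^^^^^^^^^^^^^^^^^^^^^^^^^^^^^^^^^^^^^^^^^^^^^^^^^^^^^^^^^^^^^^^^^^^^^^^^^^^^^^^^^^^^^^^^^^^^^^^^^^^^^^^^^^^^^^^^^^
    res = _minimize_neldermead(fun, x0, args, callback, bounds=bounds,
                               **options)
    fsim[k] = func(sim[k])
              ~~~~^^^^^^^^
    fx = function(np.copy(x), *(wrapper_args + args))
  File "fit.py", line 13, in cost
    return t/len(obs)
           ~^~~~~~~~~
ZeroDivisionError: division by zero
```

```bash
python3 - <<'E'
from kin import *
ct=cam('top')
print(np.round(unproj([[252.5,172.5],[247.5,242.5],[344,175],[342,246]],70,ct)[:,:2]).tolist(), np.round(unproj([[203,167],[252,169.5],[197.5,247.5],[250,250]],50,ct)[:,:2]).tolist())
import cv2
im=cv2.imread('pics/top0.png')
for t,rng in(('angle',(265,290,205,237)),('yoke',(300,327,205,237)),('strip',(288,305,178,210))):
    c0,c1,r0,r1=rng; g=im[r0:r1,c0:c1].min(2)>110; px=np.argwhere(g)[:,::-1]+[c0,r0]
    q=unproj(px,80,ct)[:,:2]; print(t,q.min(0).round(),q.max(0).round(),q.mean(0).round(),len(px))
D=lambda yaw: R.from_euler('xyz',[np.pi,0,yaw]).as_matrix()
run([((363,322,136),D(2.40),12),((363,322,36),None,10)])
E
```

```text
[[622.0, -10.0], [444.0, 2.0], [616.0, -243.0], [436.0, -230.0]] [[642.0, 120.0], [636.0, -8.0], [434.0, 127.0], [428.0, -4.0]]
angle [ 467. -100.] [526. -58.] [491. -84.] 257
yoke [ 464. -183.] [ 536. -128.] [ 498. -160.] 279
strip [ 534. -131.] [ 595. -109.] [ 564. -120.] 231
12 x [8.5, -0.0, 3.7, -0.0001, -0.0727, -0.0] |d| 9 4.2deg err 0.0 q [0.57, 0.37, 1.76, 0.0, 1.01, -0.26] dq/row 0.06
10 x [0.1, -0.0, 10.0, 0.0, 0.0, 0.0] |d| 10 0.0deg err 0.0 q [0.57, 0.52, 1.86, 0.0, 0.76, -0.26] dq/row 0.03
end [362.9 322.5  36.1]
```

```bash

python3 -m jog '[[8.5,0,3.7,0,-0.0727,0],[8.5,0,3.7,0,-0.0727,0],[8.5,0,3.7,0,-0.0727,0],[8.5,0,3.7,0,-0.0727,0],[8.5,0,3.7,0,-0.0727,0],[8.5,0,3.7,0,-0.0727,0],[8.5,0,3.7,0,-0.0727,0],[8.5,0,3.7,0,-0.0727,0],[8.5,0,3.7,0,-0.0727,0],[8.5,0,3.7,0,-0.0727,0],[8.5,0,3.7,0,-0.0727,0],[8.5,0,3.7,0,-0.0727,0]]'
python3 -m jog '[[0,0,0,0,0,0],[0,0,0,0,0,0],[0,0,0,0,0,0]]'
python3 - <<'E'
from kin import *
from fit import *
D=lambda yaw: R.from_euler('xyz',[np.pi,0,yaw]).as_matrix()
ct=cam('top')
run([((363,322,136),D(2.40),1),((363,322,36),None,10)])
E
```

```text
time: 18.7
tool_pos: [363.6, 322.0, 136.5]
tcp_rot: [3.141, 0.003, 2.4]
contact_force: [-0.1, -1.3, 0.6]
grip_width: 91.8
finger_force: 0.0
time: 19.0
tool_pos: [364.6, 321.3, 136.4]
tcp_rot: [-3.141, -0.0, 2.399]
contact_force: [-0.1, 0.2, -1.2]
grip_width: 91.8
finger_force: 0.0
1 x [1.6, -0.5, 0.4, -0.0006, -0.0004, -0.0009] |d| 2 0.1deg err 0.0 q [0.57, 0.37, 1.76, -0.0, 1.01, -0.26] dq/row 0.00
10 x [0.0, -0.0, 10.0, 0.0, 0.0, 0.0] |d| 10 0.0deg err 0.0 q [0.57, 0.52, 1.86, -0.0, 0.76, -0.26] dq/row 0.03
end [363. 322.  36.]
```

```bash

python3 -m jog '[[1.6,-0.5,0.4,0,0,0],[0,0,10,0,0,0],[0,0,10,0,0,0],[0,0,10,0,0,0],[0,0,10,0,0,0],[0,0,10,0,0,0],[0,0,10,0,0,0],[0,0,10,0,0,0],[0,0,10,0,0,0],[0,0,10,0,0,0],[0,0,10,0,0,0],[0,0,0,0,0,0]]'
python3 -m jog '[[0,0,0,0,0,0],[0,0,0,0,0,0],[0,0,0,0,0,0],[0,0,0,0,0,0],[0,0,0,0,0,0],[0,0,0,0,0,0],[0,0,0,0,0,0],[0,0,0,0,0,0],[0,0,0,0,0,0],[0,0,0,0,0,0],[0,0,0,0,0,0],[0,0,0,0,0,0]]' 0
python3 - <<'E'
from kin import *
D=lambda yaw: R.from_euler('xyz',[np.pi,0,yaw]).as_matrix()
o=bot.get_obs(); p=np.array(o['tool_pos']); h=p[2] # TCP height above blade edge
print('h',h)
yv=np.array([.04,1,0])
P0=np.array([529.5,-120,0])
s=P0-92*yv
run([(p+[0,0,170],None,10),((480,120,206),D(2.8),8),(s+[0,0,206],D(np.pi-.04),10),(s+[0,0,h+80],None,10)])
E
```

```text
time: 20.2
tool_pos: [361.8, 321.7, 34.5]
tcp_rot: [-3.138, -0.0, 2.4]
contact_force: [0.1, -0.4, 0.5]
grip_width: 91.9
finger_force: 0.0
time: 21.4
tool_pos: [362.7, 322.3, 36.0]
tcp_rot: [-3.141, 0.001, 2.4]
contact_force: [0.5, 0.8, -0.4]
grip_width: 27.6
finger_force: 30.0
h 35.97434421128934
10 x [-0.0, -0.0, -17.0, 0.0, 0.0, 0.0] |d| 17 0.0deg err 0.0 q [0.57, 0.29, 1.66, -0.0, 1.19, -0.26] dq/row 0.04
8 x [-26.1, -13.6, 0.0, -0.0, 0.0001, -0.05] |d| 29 2.9deg err 0.0 q [0.09, 0.3, 1.64, -0.0, 1.2, -1.14] dq/row 0.11
10 x [-11.4, -31.7, 0.0, -0.0, -0.0, -0.0302] |d| 34 1.7deg err 0.0 q [-0.52, 0.44, 1.44, -0.0, 1.27, -2.05] dq/row 0.09
10 x [0.0, 0.1, 9.0, 0.0, 0.0, 0.0] |d| 9 0.0deg err 0.0 q [-0.52, 0.53, 1.56, -0.0, 1.06, -2.05] dq/row 0.02
end [ 526.2 -211.5  116.1]
```

```bash

python3 -m jog '[[0,0,-8,0,0,0],[0,0,-18,0,0,0],[0,0,-18,0,0,0],[0,0,-18,0,0,0],[0,0,-18,0,0,0],[0,0,-18,0,0,0],[0,0,-18,0,0,0],[0,0,-18,0,0,0],[0,0,-18,0,0,0],[0,0,-18,0,0,0]]'
python3 -m jog '[[-26.1,-13.6,0,0,0,-0.05],[-26.1,-13.6,0,0,0,-0.05],[-26.1,-13.6,0,0,0,-0.05],[-26.1,-13.6,0,0,0,-0.05],[-26.1,-13.6,0,0,0,-0.05],[-26.1,-13.6,0,0,0,-0.05],[-26.1,-13.6,0,0,0,-0.05],[-26.1,-13.6,0,0,0,-0.05]]'
python3 -m jog '[[-11.4,-31.7,0,0,0,-0.03],[-11.4,-31.7,0,0,0,-0.03],[-11.4,-31.7,0,0,0,-0.03],[-11.4,-31.7,0,0,0,-0.03],[-11.4,-31.7,0,0,0,-0.03],[-11.4,-31.7,0,0,0,-0.03],[-11.4,-31.7,0,0,0,-0.03],[-11.4,-31.7,0,0,0,-0.03],[-11.4,-31.7,0,0,0,-0.03],[-11.4,-31.7,0,0,0,-0.03]]'
python3 -m jog '[[0,0,0,0,0,0],[0,0,0,0,0,0],[0,0,0,0,0,0]]'
python3 - <<'E'
from kin import *
D=lambda yaw: R.from_euler('xyz',[np.pi,0,yaw]).as_matrix()
yv=np.array([.04,1,0]); P0=np.array([529.5,-120,0]); s=P0-92*yv
run([(s+[0,0,125],D(np.pi-.04),10),(s+[0,0,112],None,5)])
E
```

```text
time: 22.4
tool_pos: [361.9, 321.9, 206.7]
tcp_rot: [-3.139, 0.0, 2.4]
contact_force: [0.2, -0.1, -2.7]
grip_width: 27.6
finger_force: 30.0
time: 23.2
tool_pos: [479.3, 118.6, 206.1]
tcp_rot: [-3.14, -0.001, 2.802]
contact_force: [0.8, -0.1, -2.5]
grip_width: 28.0
finger_force: 30.0
time: 24.2
tool_pos: [525.2, -213.7, 206.3]
tcp_rot: [-3.141, -0.001, 3.101]
contact_force: [1.1, -0.4, -2.8]
grip_width: 27.7
finger_force: 30.0
time: 24.5
tool_pos: [525.2, -211.6, 206.2]
tcp_rot: [3.141, -0.001, 3.1]
contact_force: [-0.9, -0.4, -3.7]
grip_width: 28.1
finger_force: 30.0
10 x [-0.1, -0.0, 8.1, 0.0, -0.0001, -0.0002] |d| 8 0.0deg err 0.0 q [-0.52, 0.52, 1.55, -0.0, 1.08, -2.05] dq/row 0.02
5 x [0.1, -0.1, 2.6, 0.0, 0.0, 0.0] |d| 3 0.0deg err 0.0 q [-0.52, 0.53, 1.56, -0.0, 1.05, -2.05] dq/row 0.01
end [ 525.6 -212.1  112.2]
```

```bash

python3 -m jog '[[0,0,10,0,0,0],[0,0,10,0,0,0],[0,0,10,0,0,0],[0,0,10,0,0,0],[0,0,10,0,0,0],[0,0,10,0,0,0],[0,0,10,0,0,0],[0,0,10,0,0,0],[0,0,10,0,0,0],[0,0,5,0,0,0],[0,0,0,0,0,0],[0,0,0,0,0,0]]'
python3 -m jog '[[0,0,1,0,0,0],[0,0,0,0,0,0],[0,0,1,0,0,0],[0,0,0,0,0,0],[0,0,1,0,0,0],[0,0,0,0,0,0],[0,0,0,0,0,0]]'
python3 - <<'E'
from h import *
from fit import box
im=bot.capture('top').copy(); save('t4.png',cv2.resize(im[140:280,170:400],None,fx=3,fy=3))
E
```

```text
time: 25.7
tool_pos: [526.0, -212.8, 111.6]
tcp_rot: [-3.141, 0.0, 3.1]
contact_force: [0.9, -0.7, -3.0]
grip_width: 27.8
finger_force: 30.0
time: 26.4
tool_pos: [525.8, -212.7, 108.3]
tcp_rot: [-3.141, -0.0, 3.1]
contact_force: [0.0, 0.5, -2.9]
grip_width: 28.0
finger_force: 30.0
```

View pics/t4.png

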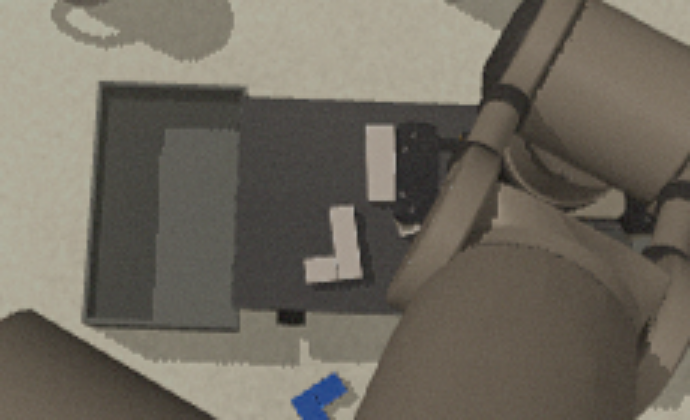

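The picture shows the strip at crop (380,162), the angle at (340,245) and a corner of the yoke at (408,228), with the gripper to the right of them, on the box side. The blade is about 2 mm above the sheet; I lower it 1 mm and wipe along tool +y.

```bash

python3 -m jog '[[0,0,1.2,0,0,0],[0,0,0,0,0,0],[0,0,0,0,0,0],[0,4,0,0,0,0],[0,8,0,0,0,0],[0,8,0,0,0,0],[0,8,0,0,0,0],[0,8,0,0,0,0],[0,8,0,0,0,0],[0,8,0,0,0,0],[0,8,0,0,0,0]]'
python3 -m jog '[[0,8,0,0,0,0],[0,8,0,0,0,0],[0,8,0,0,0,0],[0,8,0,0,0,0],[0,8,0,0,0,0],[0,8,0,0,0,0],[0,8,0,0,0,0],[0,8,0,0,0,0],[0,8,0,0,0,0],[0,4,0,0,0,0],[0,0,0,0,0,0],[0,0,0,0,0,0]]'
python3 - <<'E'
from h import *
im=bot.capture('scene'); save('s5.png',cv2.resize(im[110:270,160:360],None,fx=3.5,fy=3.5))
E
```

```text
time: 27.55
tool_pos: [528.4, -152.0, 107.2]
tcp_rot: [-3.141, 0.0, 3.1]
contact_force: [-0.4, -1.0, -2.7]
grip_width: 27.6
finger_force: 30.0
time: 28.75
tool_pos: [531.5, -76.8, 107.0]
tcp_rot: [-3.141, -0.0, 3.1]
contact_force: [-0.2, 0.7, -2.4]
grip_width: 28.1
finger_force: 30.0
```

View pics/s5.png

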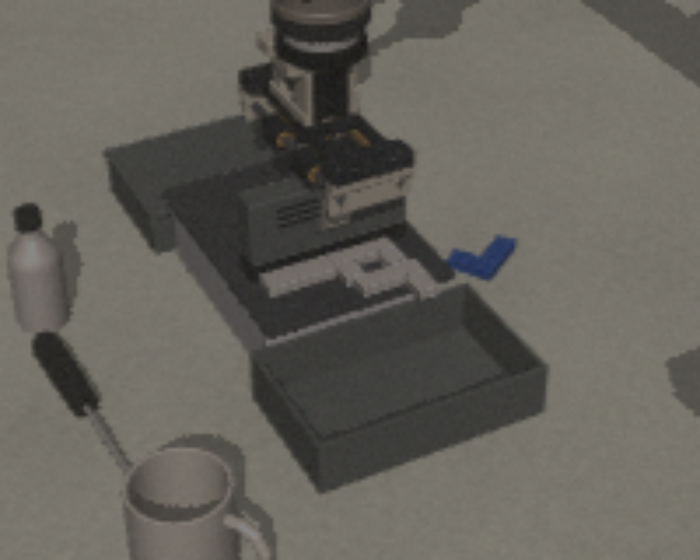

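The scraper is held upright. All three scraps are gathered ahead of the blade, at crop (265–440, 245–295), within the plate's width. I keep wiping.

```bash

python3 -m jog '[[0,4,0,0,0,0],[0,8,0,0,0,0],[0,8,0,0,0,0],[0,8,0,0,0,0],[0,8,0,0,0,0],[0,8,0,0,0,0],[0,8,0,0,0,0],[0,8,0,0,0,0],[0,8,0,0,0,0],[0,8,0,0,0,0],[0,8,0,0,0,0],[0,8,0,0,0,0]]'
python3 -m jog '[[0,5,0,0,0,0],[0,0,0,0,0,0],[0,0,0,0,0,0],[0,0,0,0,0,0]]'
python3 - <<'E'
from h import *
im=bot.capture('scene'); save('s6.png',cv2.resize(im[110:270,160:360],None,fx=3.5,fy=3.5))
for n in('strip','angle','yoke'):
    r=bot.outline_of(n,'scene'); print(n,[(round(d['p'],2),np.round(d['pixel']).tolist(),np.round(unproj(d['pixel'],10,cam('scene'))[0,:2]).tolist()) for d in r])
E
```

```text
time: 30.0
tool_pos: [535.4, 15.8, 107.0]
tcp_rot: [-3.141, 0.0, 3.1]
contact_force: [-0.1, 0.2, -3.7]
grip_width: 27.7
finger_force: 30.0
time: 30.4
tool_pos: [535.6, 19.8, 107.0]
tcp_rot: [-3.141, 0.0, 3.099]
contact_force: [-0.1, 0.6, -3.0]
grip_width: 27.9
finger_force: 30.0
strip [(0.54, [253.0, 218.0], [577.0, 11.0])]
angle [(0.47, [268.0, 221.0], [545.0, 47.0])]
yoke [(0.77, [276.0, 213.0], [504.0, 26.0])]
```

View pics/s6.png

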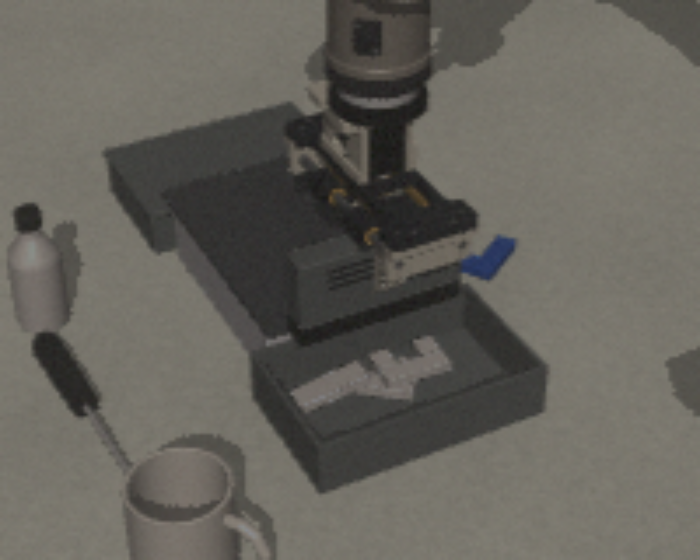

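All three scraps lie in the tray, at crop (290–450, 335–410). Next I lift the scraper and carry it back to the bare desk.

```bash

python3 -m jog '[[0,0,-5,0,0,0],[0,0,-12,0,0,0],[0,0,-12,0,0,0],[0,0,-12,0,0,0],[0,0,-12,0,0,0],[0,0,-12,0,0,0],[0,0,-12,0,0,0],[0,0,-12,0,0,0],[0,0,0,0,0,0],[0,0,0,0,0,0],[0,0,0,0,0,0]]'
python3 - <<'E'
from kin import *
D=lambda yaw: R.from_euler('xyz',[np.pi,0,yaw]).as_matrix()
run([((370,315,190),D(2.4),12),((370,315,44),None,12)])
E
```

```text
time: 31.7
tool_pos: [535.1, 20.2, 195.3]
tcp_rot: [-3.141, -0.001, 3.1]
contact_force: [0.0, -0.7, -2.7]
grip_width: 27.8
finger_force: 30.0
12 x [22.0, 18.5, 0.4, -0.0001, -0.0001, 0.0583] |d| 29 3.3deg err 0.0 q [0.55, 0.31, 1.68, -0.0, 1.15, -0.28] dq/row 0.11
12 x [0.0, -0.0, 12.2, 0.0, 0.0, 0.0] |d| 12 0.0deg err 0.0 q [0.55, 0.51, 1.85, -0.0, 0.78, -0.28] dq/row 0.03
end [370.4 315.3  44.2]
```

```bash

python3 -m jog '[[22,18.5,0.4,0,0,0.0583],[22,18.5,0.4,0,0,0.0583],[22,18.5,0.4,0,0,0.0583],[22,18.5,0.4,0,0,0.0583],[22,18.5,0.4,0,0,0.0583],[22,18.5,0.4,0,0,0.0583],[22,18.5,0.4,0,0,0.0583],[22,18.5,0.4,0,0,0.0583],[22,18.5,0.4,0,0,0.0583],[22,18.5,0.4,0,0,0.0583],[22,18.5,0.4,0,0,0.0583],[22,18.5,0.4,0,0,0.0583]]'
python3 -m jog '[[0,0,12,0,0,0],[0,0,12,0,0,0],[0,0,12,0,0,0],[0,0,12,0,0,0],[0,0,12,0,0,0],[0,0,12,0,0,0],[0,0,12,0,0,0],[0,0,12,0,0,0],[0,0,12,0,0,0],[0,0,12,0,0,0],[0,0,12,0,0,0],[0,0,12,0,0,0]]'
python3 -m jog '[[0,0,0,0,0,0],[0,0,0,0,0,0],[0,0,0,0,0,0]]'
python3 - <<'E'
from h import *
im=bot.capture('scene'); save('s7.png',cv2.resize(im[110:310,160:430],(800,592)))
bot.capture('top')
for n in('strip','angle','yoke'):
  for c in('scene','top'):
    r=bot.outline_of(n,c); print(n,c,[(round(d['p'],2),np.round(d['pixel']).tolist(),np.round(unproj(d['pixel'],14,cam(c))[0,:2]).tolist()) for d in r])
E
```

```text
time: 32.9
tool_pos: [369.9, 316.2, 190.3]
tcp_rot: [-3.14, 0.0, 2.398]
contact_force: [0.3, -0.1, -3.3]
grip_width: 27.9
finger_force: 30.0
time: 34.1
tool_pos: [370.6, 315.0, 45.9]
tcp_rot: [-3.14, 0.0, 2.4]
contact_force: [0.9, 0.0, -3.1]
grip_width: 27.9
finger_force: 30.0
time: 34.4
tool_pos: [371.2, 315.4, 47.4]
tcp_rot: [3.141, 0.001, 2.4]
contact_force: [0.2, -0.2, -3.2]
grip_width: 28.0
finger_force: 30.0
strip scene [(0.71, [250.0, 219.0], [591.0, 15.0])]
strip top [(0.63, [238.0, 195.0], [574.0, 30.0])]
angle scene [(0.68, [179.0, 218.0], [771.0, -95.0]), (0.66, [298.0, 181.0], [358.0, -73.0]), (0.15, [213.0, 260.0], [755.0, 114.0])]
angle top [(0.66, [236.0, 214.0], [524.0, 34.0]), (0.63, [276.0, 275.0], [366.0, -71.0])]
yoke scene [(0.61, [276.0, 212.0], [506.0, 29.0]), (0.26, [273.0, 224.0], [540.0, 68.0])]
yoke top [(0.82, [233.0, 222.0], [504.0, 41.0]), (0.59, [134.0, 260.0], [404.0, 295.0])]
```

View pics/s7.png

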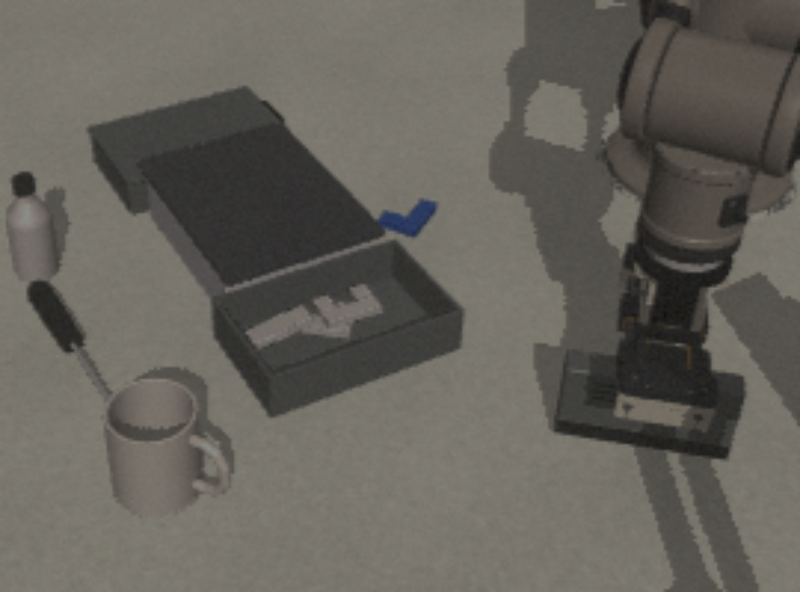

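All three scraps are in the tray, at crop (250–380, 285–350). The bystanders are in place, and the scraper hangs upright about 11 mm above bare desk. I set it down.

```bash

python3 -m jog '[[0,0,5,0,0,0],[0,0,3.5,0,0,0],[0,0,1,0,0,0],[0,0,0,0,0,0],[0,0,0,0,0,0],[0,0,0,0,0,0]]'
python3 -m jog '[[0,0,1,0,0,0],[0,0,0.6,0,0,0],[0,0,0,0,0,0],[0,0,0,0,0,0],[0,0,0,0,0,0]]'
```

```text
time: 35.4
tool_pos: [370.9, 315.2, 37.5]
tcp_rot: [-3.141, 0.001, 2.4]
contact_force: [-0.4, 0.6, -3.9]
grip_width: 28.2
finger_force: 30.0
time: 35.9
tool_pos: [370.8, 315.2, 36.0]
tcp_rot: [-3.141, 0.001, 2.4]
contact_force: [-0.7, -0.7, 1.1]
grip_width: 27.5
finger_force: 30.0
```

Contact with the desk. Now I release and back straight up.

```bash

python3 -m jog '[[0,0,0,0,0,0],[0,0,0,0,0,0],[0,0,0,0,0,0],[0,0,0,0,0,0],[0,0,0,0,0,0],[0,0,0,0,0,0],[0,0,0,0,0,0],[0,0,0,0,0,0],[0,0,0,0,0,0]]' 100
python3 -m jog '[[0,0,-5,0,0,0],[0,0,-12,0,0,0],[0,0,-15,0,0,0],[0,0,-20,0,0,0],[0,0,-20,0,0,0],[0,0,-20,0,0,0],[0,0,-20,0,0,0],[0,0,-20,0,0,0],[0,0,-10,0,0,0],[0,0,0,0,0,0],[0,0,0,0,0,0],[0,0,0,0,0,0]]'
python3 - <<'E'
from h import *
im=bot.capture('scene'); save('s8.png',cv2.resize(im[110:310,160:430],(800,592)))
E
```

```text
time: 36.8
tool_pos: [370.8, 315.2, 35.8]
tcp_rot: [-3.141, 0.001, 2.4]
contact_force: [-0.2, -0.3, -0.4]
grip_width: 91.1
finger_force: 0.0
time: 38.0
tool_pos: [370.3, 314.9, 176.9]
tcp_rot: [-3.139, 0.0, 2.4]
contact_force: [0.1, 0.4, -0.9]
grip_width: 91.9
finger_force: 0.0
```

View pics/s8.png

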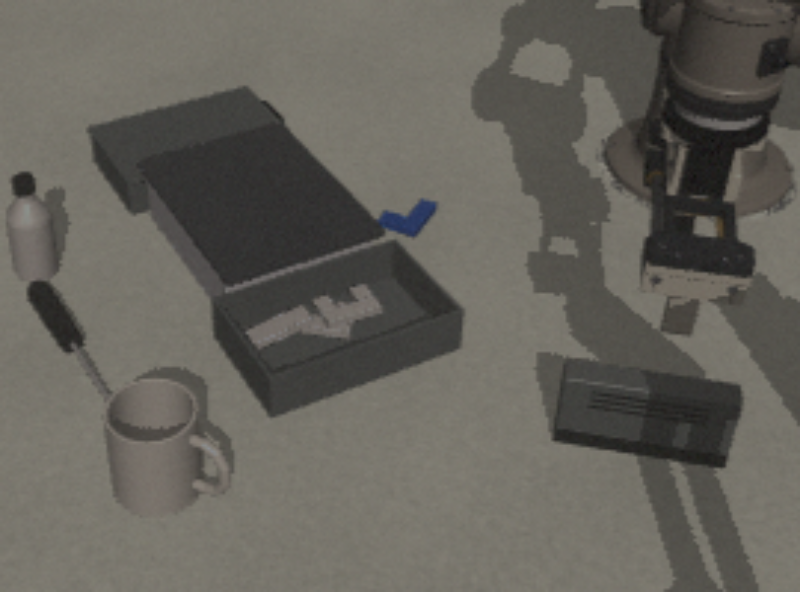

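The scraper stands free on its blade edge at crop (550–740, 360–465), and the gripper is clear above it. The scraps are in the tray and nothing else has moved.

```bash
python3 -c "
from plant import bot
print(bot.close_job())"
```

```text
the job is handed in; nothing more can be done
None
```

The job is handed in at about 38 s on the robot's clock, with no verdict returned: the last picture showed all three scraps in the tray, the scraper standing free on its blade edge on the bare desk, and the mug, bottle and screwdriver not visibly moved.

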